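# Press a bush home with the bench quick clamp

### The arm

A 6-joint arm with a two-finger parallel gripper is mounted at the origin on the work surface. World frame = base frame: x ahead of the robot, y to its left, z up, the work surface at z = 0. Lengths are in mm, angles in rad, forces in N, time in s.
With the tool pointing down it reaches from about 400 to 925 mm from the base axis. Payload 12.5 kg.
Tool frame: the origin (TCP) lies midway between the tips of the shut fingers; the grasp point (between the pads) lies 19 mm behind it (env.pinch_z is the z of the grasp point in the tool frame, in mm); z points along the fingers, y is the line along which they close (so a half turn about z gives the same grasp; the last joint's range is limited). The gripper opens to 95 mm and grips with 3 to 60 N. Pads are 20 mm wide; open, the fingers measure 119 mm over their backs; the gripper's body (75 mm by 180 mm) begins 59 mm behind the grasp point.
Start: joints at [1.219, 0.491, 1.559, -0, 1.092, -0.106], TCP at [152.064, 606.237, 214.661] pointing down, gripper open.
Joint ranges: [-3.1, 3.1], [-0.84, 2.19], [0.05, 2.79], [-1.13, 4.28], [0.06, 2.93], [-2.69, 2.69]. Speed limits (rad/s): [2.22, 2.22, 2.79, 3.14, 3.14, 3.14].

### API

Orientations are given as [roll, pitch, yaw] about the fixed x, y, z axes, in that order (R = Rz(yaw) Ry(pitch) Rx(roll)).
In Python, from cell import env, eyes gives the robot as it stands.
- The arm moves only by the shell command python3 -m inch 'ROWS'. ROWS is JSON, a list of rows, each a list of 3 entries, a list of its own where there are three numbers: the shift along the tool's x, y, z in units of 60 mm (1.0 is 60 mm), then the turn about the tool's z in units of 5 degrees (1.0 is 5 degrees), then the closure, from -1 (fully open) to 1 (shut). In form: [[[tx, ty, tz], turn, claw], ...]. A call has exactly 10 rows; each row shifts and turns the commanded pose from where the row before left it, along the tool's axes as they then stand; what a row does not reach is not made up. A row lasts 1/8 s, in which the tool goes at most 62.5 mm and 10.7 degrees, less where a joint would pass 70% of its speed; a pose out of reach is approached as far as the arm can. A call is refused whole if a number of a shift passes 1 or a number of a turn 1, either way. A call with a gripper value outside its range is refused whole. The fingers move at their own pace and stop on an object; the grip force is fixed at half the most. Time passes only in rows, so rows that do not move let the fingers close, or fill a call up. It gives the time, the measured TCP pose, the force, the opening and the grip force at its end, in the units of the state.
- env.state(): the state, without advancing time (a new reading comes with each control period).
- eyes.read_camera(name): name is "scene" or "top"; returns a dict with "pixels" (420x560x3 uint8, red, green, blue), "fx", "fy", "cx", "cy" (pixels), "distortion" ([k1, k2, p1, p2, k3] as OpenCV has them; the pictures are not rectified), "extrinsics" (4x4, takes a point from world to camera coordinates). Camera axes: x right, y down, z forward; pixel columns grow to the right and rows downward; lengths in mm; the calibration is good to about 2 mm. A picture is of the moment at which its call begins. There is no depth.
- env.job_done(): hands the job in; it is judged then, once.
Trained networks look in a picture, given as the dict that the camera call returned (one of the last four; its "shot" number tells which), for a name from the list of things; names that differ only in an ending like _2 or _b are one class to them, and where a whole thing is asked for, a point or a joint stands for the part that bears it (a point fixed in the world has none). Each returns a list of dicts, best first, with "score" (0 to 1); they miss things now and then, are a little off and sometimes report something else, mostly with a low value. They report only what shows in the picture. A call takes as long as a camera call. They do not tell look-alikes from the thing itself.
- eyes.boxes_of(name, picture): "centre" ([row, column] in pixels, amid what is visible of it).
- eyes.cut_out(name, picture): "mask" (420x560 bool, what is visible of it) and "centre" ([row, column] in pixels, amid what is visible of it).
- eyes.spot_point(name, picture): "centre" ([row, column] in pixels: a listed point, or the origin of a listed thing).
The state is a dict: "t": time; "joints": joint angles; "qvel": joint speeds; "tau": joint torques, N m; "eef_pos": TCP position; "tcp_rot": TCP orientation; "ft_force": force on the tool from outside, world axes, zero at the start; "moment": the same for the moment, N m; "opening": opening from 0.0 (shut) to 1.0 (fully open); "grip_force": force on a finger pad.
Only numpy, scipy, OpenCV 4.12 (cv2) and the standard library are available. Lean on these libraries where they do the work, as an engineer would, in place of code of your own. Each camera call takes 0.05 s, during which the arm holds its last target. There are 200 camera calls.

### The job

A bronze bush has been started in the steel block that sits in the bench quick clamp. Squeeze the clamp's sprung trigger towards its grip again and again to walk the jaw up to the bush and press it fully home, its flange flush on the block, squeezing no harder than it needs (never more than about 25 N from the jaw on the bush). Then press the release tab and hold it until the jaw has slid all the way back, and let go; move the jaw only by trigger and tab, and leave the block and the things around the clamp where they are.

Things in the scene. Friction and masses are not known exactly. Their poses are not given: they have to be found in the camera images.
- clamp: grey quick clamp bolted to the bench (fixed), bed 318 x 96 x 10 mm. Origin: at bench height under the trigger's pivot; +x along the bar in the pressing direction, z up. Along x in mm: release tab at -92, grip -34 to -20, trigger, jaw from 50, block 121 to 181, anvil to 195 (90 high). Two side plates (16 to 21 to either side, x -72 to 28) reach 108 mm above the bench
- grip_top (a point): centre of the top of the clamp's fixed grip, a black upright slab 14 mm thick along the bar and 26 wide, 165 mm above the bench, 27 mm behind the pivot; it cannot move, so the finger behind it (its back is 7 mm behind this point) must not be driven against it: let only the finger on the trigger travel
- trigger (a joint): angle of the steel trigger lever in rad: 0 at rest (leaning to the clamp's +x), 0.38 fully squeezed to the grip. Pivot 95 mm above the bench. It springs back when let go (4 N at the tip at rest, 6 N squeezed). A full squeeze moves the jaw about 14 mm, of which the ratchet (6 mm teeth) keeps 12; cut short, it keeps 6 or nothing. Pressing the bush takes 10 to 15 N at the tip
- trigger_tip (a point): centre of the round bar (14 mm thick, 26 wide) at the trigger's end, about 150 mm above the bench, 55 mm from the pivot: at rest 14 mm ahead (clamp +x) of the pivot, squeezed 7 mm behind it. Grip and trigger together measure 55 mm at rest, 34 mm squeezed. With the jaw stalled on the home bush, 15 N here give some 10 N at the jaw, 25 N some 21 N; a quick squeeze strikes up to 10 N harder
- bar (a joint): travel of the toothed bar with the jaw in m: 0 fully back, growing towards the bush, at most 0.065; about 0.051 when the jaw is on the home bush. A light spring (3 N) draws it back while the tab is down and the trigger is at rest
- jaw: steel jaw plate 40 mm wide, 12 thick, its top 73 mm above the bench, with a round black rubber pad 34 mm across, on the end of the toothed bar (12 mm wide). Its frame is the clamp's, moved along +x by joint bar
- jaw_face (a point): centre of the face of the jaw's pad, 45 mm above the bench
- tab (a joint): travel of the release tab in m: 0 up, 0.008 fully down; springs up by itself. It frees the jaw from about 0.003 on; it takes 3 to 7 N to press and meets a hard stop at the end. It bobs by itself while the jaw is walked
- tab_top (a point): centre of the top of the tab's black thumb plate (22 mm along the bar, 30 mm across), 125 mm above the bench, facing up, behind the grip; press straight down
- block: loose steel block 60 x 56 x 72 mm, 0.9 kg, lying in the clamp's nest against the anvil, 10 mm above the bench; origin: centre of its underside, axes like the clamp's
- bush (a joint): how far the bush has gone into the block in m: 0 as built (flange 14 mm off the block), 0.014 fully home with the flange flush. It starts somewhere from 0 to 0.006, and is tight: it moves at about 6 N and stays where it is left
- bush_head: bronze bush with its flange, a disc 36 mm across and 5 thick, facing the jaw; its frame is the block's, moved along +x by joint bush
- bush_face (a point): centre of the flange's outer face, 45 mm above the bench
- oilcan: blue oil can, 76 mm across, 160 high, with a thin spout; origin under its centre. Bystander
- spanner: steel spanner, 200 mm long, lying flat; origin under its middle. Bystander
- tray: blue open tray 200 x 140 x 55 mm; origin under its centre. Bystander
- collar: round steel collar 52 mm across, 22 high; origin under its centre. Bystander
Not all that is in view belongs to the job. What is meant by the block is not orange or pink, and is the smaller of those in its own colour.

How it is judged:
By the outcome, as a careful person would: the job done as asked, in the order asked, and still so for the second after the job is handed in, with the robot touching nothing.
It also fails if it takes over 48 s, if anything falls off the work surface, if the arm or the gripper's body presses on something with over 40 N, if the wrist force passes 120 N, or if a joint passes its speed limit or range.

## Working session

There is one attempt and no reset: what is moved stays moved. The work goes in short steps, Python scripts to look and compute and a shell command to move; the robot and the scene stay as the last step left them, time stands still between calls to the robot, and variables do not carry over. Pictures are saved under pics/ and viewed, at most 10 in all, crops included, and the job is handed in when it is done.

```bash
ls; mkdir -p pics; python3 - <<'E'
from cell import env, eyes
import cv2
for n in ["scene","top"]:
    p=eyes.read_camera(n)
    cv2.imwrite(f"pics/{n}0.png",p["pixels"][:,:,::-1])
    for k in ["clamp","grip_top","trigger_tip","tab_top","jaw_face","bush_face","block","oilcan","spanner","tray","collar"]:
        print(n,k,[(round(d["score"],2),[int(v) for v in d["centre"]]) for d in eyes.spot_point(k,p)][:4])
print(env.state(), env.pinch_z)
E
```

```text
pics
scene clamp [(0.73, [242, 257]), (0.63, [244, 225])]
scene grip_top [(0.75, [220, 243]), (0.54, [323, 140])]
scene trigger_tip [(0.63, [210, 257])]
scene tab_top [(0.49, [243, 228])]
scene jaw_face [(0.57, [216, 271])]
scene bush_face [(0.7, [181, 353]), (0.67, [174, 263]), (0.55, [249, 329]), (0.49, [211, 277])]
scene block [(0.96, [208, 291]), (0.88, [243, 315]), (0.73, [180, 336]), (0.64, [184, 243])]
scene oilcan [(0.94, [134, 320]), (0.54, [205, 285])]
scene spanner [(0.86, [179, 386])]
scene tray [(0.91, [322, 140])]
scene collar [(0.72, [313, 231])]
top clamp [(0.6, [208, 296])]
top grip_top [(0.68, [204, 309])]
top trigger_tip [(0.54, [202, 296])]
top tab_top [(0.55, [201, 335])]
top jaw_face [(0.69, [211, 276])]
top bush_face [(0.6, [251, 245]), (0.53, [155, 266]), (0.51, [174, 195]), (0.51, [206, 295])]
top block [(0.95, [171, 271]), (0.93, [260, 256]), (0.82, [199, 200]), (0.63, [212, 255])]
top oilcan [(0.97, [256, 152])]
top spanner [(0.78, [168, 159])]
top tray [(0.65, [221, 414])]
top collar [(0.54, [179, 359]), (0.44, [205, 298])]
{'t': 1.2, 'joints': array([ 1.21940496e+00,  4.90895781e-01,  1.55889293e+00,  1.97777497e-05,
        1.09171166e+00, -1.05633029e-01]), 'qvel': array([-1.71815512e-05,  4.88364391e-04, -2.72615473e-03,  9.57929842e-04,
       -4.23339463e-04,  6.36626357e-05]), 'tau': array([ 5.01358627e-04, -6.12488079e+01, -2.58431447e+01,  6.93071005e-02,
        4.45183553e-02, -3.09198367e-05]), 'eef_pos': array([152.05710068, 606.23956357, 214.66600234]), 'tcp_rot': array([ 3.14149904e+00, -7.72434808e-06,  2.89582520e+00]), 'ft_force': array([ 0.41077004,  0.52771708, -0.97904373]), 'moment': array([ 0.03238928, -0.01439108, -0.03050021]), 'grip_force': 0.0, 'opening': 0.9982775860600923} -18.8
```

View pics/scene0.png

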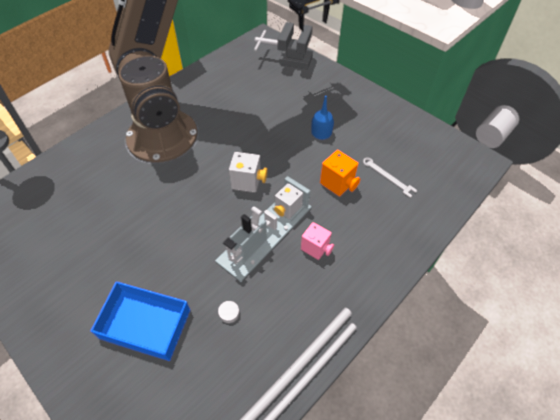

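View pics/top0.png

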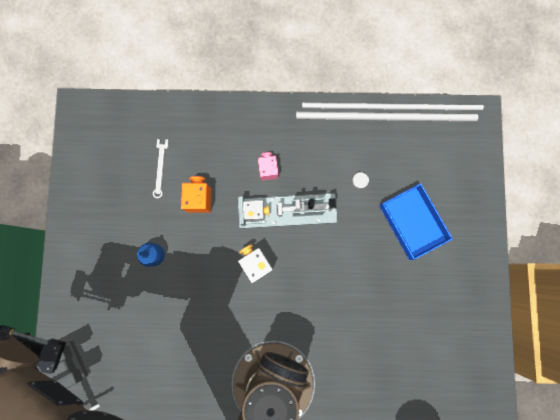

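The top view shows three things on the clamp from the right: tab (row 203, col 333), grip (204, 310), trigger, then the block at its left end. Look-alikes for the block, by scene pixel (row, col):
- white block in the clamp (195, 288)
- larger white block (172, 245)
- orange block (173, 340)
- pink block (240, 316)

By the description I choose the small white one in the clamp. Next I'll fit the clamp pose and check that choice in a crop.

```bash
cat > h.py <<'E'
from cell import env, eyes
import numpy as np, cv2
from scipy.optimize import least_squares
def proj(p,P):
    E=np.array(p["extrinsics"]); K=np.array([[p["fx"],0,p["cx"]],[0,p["fy"],p["cy"]],[0,0,1.]])
    uv,_=cv2.projectPoints(np.array(P,float).reshape(-1,3),cv2.Rodrigues(E[:3,:3])[0],E[:3,3],K,np.array(p["distortion"],float))
    return uv.reshape(-1,2)
def W(c,P):
    P=np.array(P,float).reshape(-1,3); s,k=np.sin(c[2]),np.cos(c[2])
    return np.c_[c[0]+k*P[:,0]-s*P[:,1], c[1]+s*P[:,0]+k*P[:,1], P[:,2]]
PTS={"grip_top":(-27,0,165),"trigger_tip":(14,0,148),"tab_top":(-92,0,125),"jaw_face":(68,0,45),"block":(151,0,10)}
E
python3 - <<'E'
from h import *
obs=[];pics=[]
guess=[580,-130,np.pi/2]
for n in ["scene","top"]*3:
    p=eyes.read_camera(n);pics.append(p)
    for k,P in PTS.items():
        if k=="jaw_face":continue
        g=proj(p,W(guess,P))[0]
        ds=[d for d in eyes.spot_point(k,p)]
        ds=[np.array(d["centre"])[::-1] for d in ds]
        ds=[d for d in ds if np.linalg.norm(d-g)<25]
        if ds: obs.append((p,k,min(ds,key=lambda d:np.linalg.norm(d-g))))
def res(c): return np.concatenate([proj(p,W(c,PTS[k]))[0]-d for p,k,d in obs])
r=least_squares(res,guess,loss="soft_l1",x_scale=[10,10,.1])
print(r.x)
for (p,k,d),e in zip(obs,res(r.x).reshape(-1,2)): print(p["shot"],k,d.round(1),e.round(1))
np.save("c.npy",r.x)
for n,p,(u,v) in (("s",pics[4],(265,225)),("t",pics[5],(290,208))):
    im=p["pixels"][:,:,::-1].copy()
    cr=im[v-50:v+50,u-66:u+66]; cr=cv2.resize(cr,None,fx=6,fy=6,interpolation=cv2.INTER_CUBIC)
    for k,P in PTS.items():
        q=((proj(p,W(r.x,P))[0]-[u-66,v-50]+.5)*6).astype(int); cv2.drawMarker(cr,tuple(int(a) for a in q),(0,0,255),0,10,1)
    cv2.imwrite(f"pics/crop_{n}.png",cr)
E
```

```text
[543.69417312 -81.13327399   1.64942198]
3 grip_top [244.3 215.3] [0.8 2.3]
3 trigger_tip [258.4 211.7] [-2.3 -0.6]
3 tab_top [228.6 243.2] [ 0.4 -0.2]
3 block [287.3 208.2] [0.6 0.2]
4 grip_top [310.3 200.4] [1.6 2.3]
4 trigger_tip [300.5 202.1] [-2.8  2.2]
4 tab_top [334.  201.5] [-1.4  1.7]
4 block [254.8 214.1] [-0.2 -1.5]
5 grip_top [243.6 218.3] [ 1.5 -0.7]
5 trigger_tip [258.7 208.9] [-2.6  2.2]
5 tab_top [226.4 245.5] [ 2.6 -2.5]
5 block [287.6 207.1] [0.3 1.3]
6 grip_top [311.1 201.1] [0.8 1.6]
6 trigger_tip [296.7 203.6] [1.  0.7]
6 tab_top [333.2 204.7] [-0.6 -1.5]
7 grip_top [245.6 218.2] [-0.5 -0.6]
7 trigger_tip [253.8 209. ] [2.3 2.1]
7 tab_top [225.4 242.3] [3.6 0.7]
8 grip_top [310.7 201.1] [1.2 1.6]
8 trigger_tip [294.7 204.5] [ 3.  -0.2]
8 tab_top [330.8 204.2] [ 1.8 -1. ]
8 block [255.4 210.7] [-0.8  1.9]
```

View pics/crop_s.png

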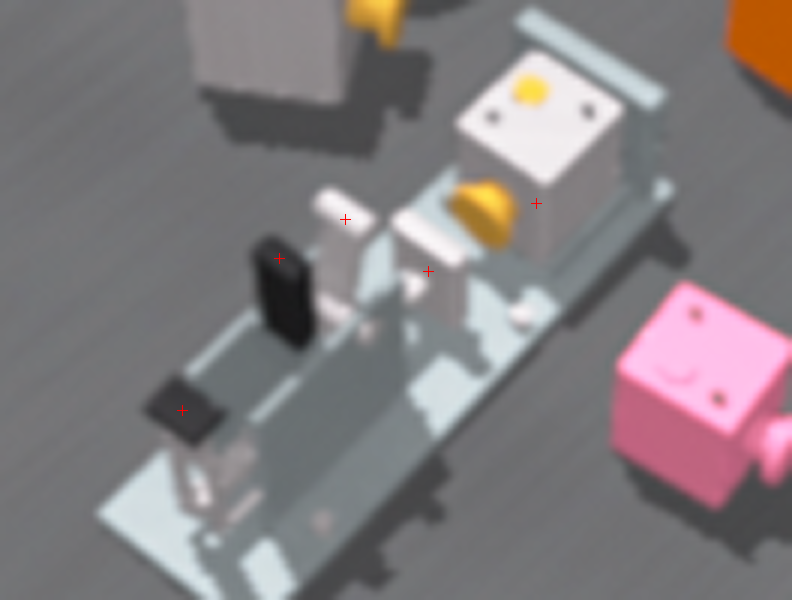

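View pics/crop_t.png

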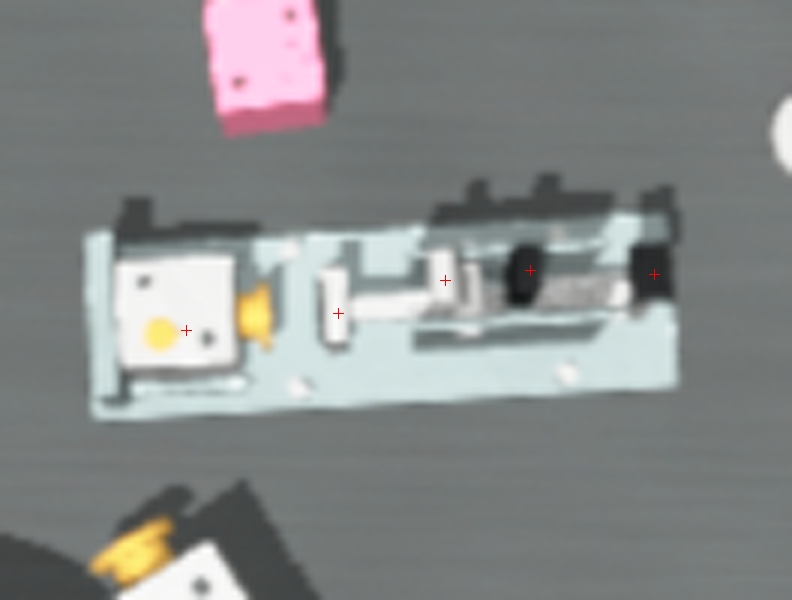

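The crops confirm it: the small white block with the bronze bush sits in the clamp (scene crop about (540,130), top crop (178,310)). The projected model points land on tab, grip and trigger. I'll refine with hand-picked features.

```bash
python3 - <<'E'
from h import *
S=eyes.read_camera("scene");T=eyes.read_camera("top")
o=[(S,(281,254),PTS["grip_top"]),(S,(185,410),PTS["tab_top"]),(S,(345,213),(14,0,150)),
(T,(533,268),PTS["grip_top"]),(T,(651,273),PTS["tab_top"]),(T,(441,276),(14,0,150)),
(T,(85,233),("e",-48,10)),(T,(93,418),("e",48,10)),(T,(678,385),("s",48,10)),(T,(672,212),("s",-48,10)),
(S,(97,513),("s",48,10)),(S,(672,185),("e",-48,10))]
def res(c):
    out=[]
    for p,q,P in o:
        off=np.array([265-66,225-50]) if p is S else np.array([290-66,208-50])
        x={"e":c[3],"s":c[3]-318}.get(P[0],P[0])
        out.append(proj(p,W(c,(x,P[1],P[2])))[0]-(np.array(q)/6-.4+off))
    return np.concatenate(out)
r=least_squares(res,[543,-81,1.65,195],loss="soft_l1",x_scale=[10,10,.1,10])
print(r.x);print(res(r.x).reshape(-1,2).round(1))
c=r.x; np.save("c.npy",c)
for k,P in PTS.items(): print(k,W(c,P).round(1))
s=env.state();print(s["eef_pos"],s["tcp_rot"])
import scipy.spatial.transform as t
print(t.Rotation.from_euler("xyz",s["tcp_rot"]).as_matrix().round(3))
print("bush/jaw in clamp frame by eye", [ (x,(proj(T,W(c,(x,0,73)))[0]-[224,158])*6) for x in (50,56,62)],[ (x,(proj(T,W(c,(x,0,45)))[0]-[224,158])*6) for x in (100,105,110,115)])
E
```

```text
[544.64176224 -80.14717753   1.64302425 202.15893344]
[[ 0.2  0.6]
 [-0.1 -0.1]
 [ 0.5  0.5]
 [-0.9  0.1]
 [ 0.2 -0. ]
 [ 0.3  0.3]
 [ 0.2  1.9]
 [ 0.1  0.2]
 [ 0.3  0.4]
 [-0.7  0.1]
 [-0.2  0. ]
 [ 1.1  0.7]]
grip_top [[ 546.6 -107.1  165. ]]
trigger_tip [[543.6 -66.2 148. ]]
tab_top [[ 551.3 -171.9  125. ]]
jaw_face [[539.7 -12.3  45. ]]
block [[533.7  70.5  10. ]]
[152.07386576 606.2270522  214.67652941] [3.14148820e+00 3.69943332e-05 2.89578575e+00]
[[-0.97   0.243  0.   ]
 [ 0.243  0.97   0.   ]
 [-0.     0.    -1.   ]]
bush/jaw in clamp frame by eye [(50, array([367.38010662, 299.04834209])), (56, array([355.88871487, 299.67372542])), (62, array([344.39661935, 300.29915881]))] [(100, array([273.29250047, 310.90868184])), (105, array([263.89386857, 311.42046921])), (110, array([254.49454462, 311.93230751])), (115, array([245.09450598, 312.44419799]))]
```

```bash
python3 -m inch '[[[-0.63,-0.63,0],1,1],[[-0.69,-0.57,0],1,1],[[-0.73,-0.51,0],1,1],[[-0.78,-0.44,0],1,1],[[-0.81,-0.37,0],1,1],[[-0.84,-0.30,0],1,1],[[-0.86,-0.23,0],1,1],[[-0.88,-0.15,0],1,1],[[-0.89,-0.07,0],1,1],[[-0.89,0,0],1,1]]'
cat >> h.py <<'E'
def where(target):  # target TCP in clamp frame; tool shift (units of 60) with current axes, and turn
    from scipy.spatial.transform import Rotation as R
    c=np.load("c.npy"); s=env.state(); M=R.from_euler("xyz",s["tcp_rot"]).as_matrix()
    cur=np.array(s["eef_pos"]); inv=np.array([[np.cos(c[2]),np.sin(c[2])],[-np.sin(c[2]),np.cos(c[2])]])
    cl=np.r_[inv@(cur[:2]-c[:2]),cur[2]]
    turn=-(np.degrees(c[2]-np.arctan2(M[1,0],M[0,0]))+180)%360-180
    print("t",round(s["t"],2),"clamp-frame TCP",cl.round(1),"force clamp",np.r_[inv@s["ft_force"][:2],s["ft_force"][2]].round(1),
      "shift",((M.T@(W(c,target)[0]-cur))/60).round(3),"turn",((-(np.degrees(c[2]-np.arctan2(M[1,0],M[0,0])))+180)%360-180)/5, "open",round(s["opening"],2))
E
python3 -c "
from h import *
where((46,0,200))"
```

```text
t: 4.05
eef_pos: [430.0, 146.8, 214.9]
tcp_rot: [3.141, 0.0, 2.02]
ft_force: [-0.1, 0.8, 0.8]
opening: 0.023
grip_force: 0.0
t 4.05 clamp-frame TCP [234.6  97.9 214.9] force clamp [0.8 0.  0.8] shift [-3.524  0.36   0.248] turn 4.3219709931733 open 0.02
```

```bash
python3 -m inch '[[[-0.88,0.09,0],1,1],[[-0.87,0.17,0],1,1],[[-0.86,0.24,0],1,1],[[-0.83,0.31,0],1,1],[[0,0,0.2],0.3,1],[[0,0,0.2],0,1],[[0,0,0.2],0,1],[[0,0,0.2],0,1],[[0,0,0.2],0,1],[[0,0,0.15],0,1]]'
python3 - <<'E'
from h import *
where((46,0,137))
S=eyes.read_camera("scene")
cr=S["pixels"][150:280,190:360,::-1]
cv2.imwrite("pics/app.png",cv2.resize(cr,None,fx=4.5,fy=4.5,interpolation=cv2.INTER_CUBIC))
E
```

```text
t: 5.3
eef_pos: [540.9, -32.6, 144.8]
tcp_rot: [-3.141, -0.0, 1.648]
ft_force: [0.4, -0.2, -0.8]
opening: 0.006
grip_force: 0.0
t 5.3 clamp-frame TCP [ 47.7   0.3 144.8] force clamp [-0.2 -0.4 -0.8] shift [-0.028  0.005  0.13 ] turn 0.06151225808915228 open 0.01
```

View pics/app.png

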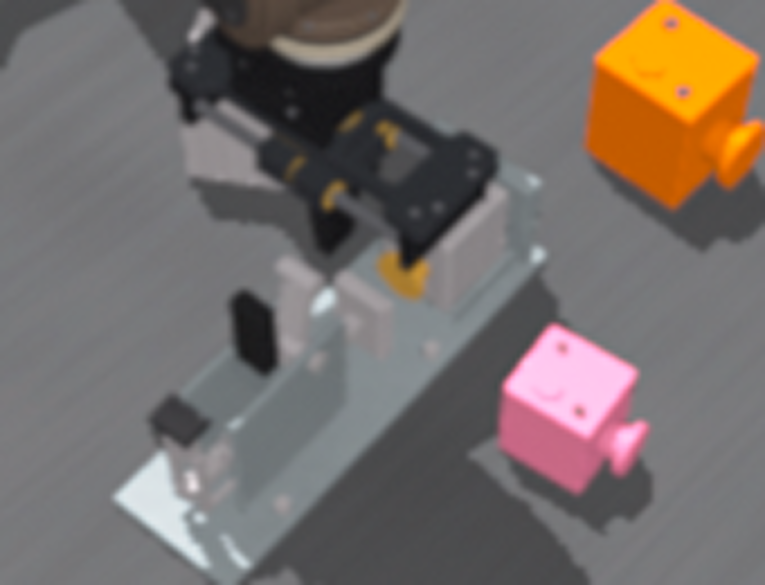

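```bash
python3 - <<'E'
from h import *
c=np.load("c.npy")
S=eyes.read_camera("scene");T=eyes.read_camera("top")
print((proj(S,W(c,[(47.7,0,145),(47.7,0,200),(47.7,12,145),(47.7,-12,145)]))-[190,150])*4.5)
a=cv2.resize(S["pixels"][170:240,230:310,::-1],None,fx=7,fy=7,interpolation=cv2.INTER_CUBIC)
b=cv2.resize(T["pixels"][170:240,245:345,::-1],None,fx=7,fy=7,interpolation=cv2.INTER_CUBIC)
cv2.imwrite("pics/ab.png",cv2.resize(np.hstack([a,b[:a.shape[0]]]),(800,311)))
print((proj(T,W(c,[(47.7,0,145)]))[0]-[245,170])*7*800/1260+[800*560/1260,0])
E
```

```text
[[338.25901549 241.22584778]
 [336.10126972 183.68786695]
 [322.70212941 230.62538266]
 [353.94444571 251.91357202]]
[538.06546288 154.20760635]
```

View pics/ab.png

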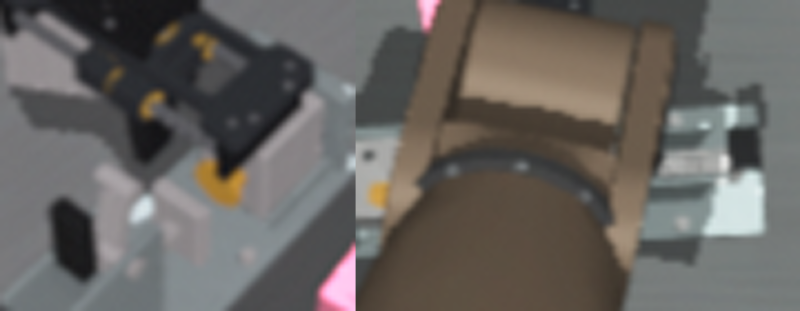

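```bash
python3 -m inch '[[[0,0,0.13],0,1],[[-0.1,0,0],0,1],[[-0.1,0,0],0,1],[[-0.05,0,0],0,1],[[-0.05,0,0],0,1],[[-0.05,0,0],0,1],[[-0.05,0,0],0,1],[[0,0,0],0,1],[[0,0,0],0,1],[[0,0,0],0,1]]'
python3 - <<'E'
from h import *
where((11,0,137))
E
```

```text
t: 6.7
eef_pos: [543.2, -56.4, 138.5]
tcp_rot: [3.14, -0.001, 1.648]
ft_force: [-1.2, 6.2, 5.3]
opening: 0.003
grip_force: 2.9
t 6.7 clamp-frame TCP [ 23.8  -0.2 138.5] force clamp [6.3 0.7 5.3] shift [-0.213 -0.005  0.024] turn 0.05348176618045954 open 0.0
```

```bash
python3 -m inch '[[[-0.05,0,0],0,1],[[-0.05,0,0],0,1],[[-0.05,0,0],0,1],[[-0.03,0,0],0,1],[[-0.02,0,0],0,1],[[0,0,0],0,1],[[0,0,0],0,1],[[0,0,0],0,1],[[0,0,0],0,1],[[0,0,0],0,1]]'
python3 - <<'E'
from h import *
where((11,0,137))
c=np.load("c.npy")
S=eyes.read_camera("scene")
cr=S["pixels"][170:270,205:305,::-1]
cv2.imwrite("pics/sq1.png",cv2.resize(cr,None,fx=6,fy=6,interpolation=cv2.INTER_CUBIC))
for b in (0,.01,.02): print(b,(proj(S,W(c,[(50+1000*b,-20,73),(62+1000*b,-20,73),(50+1000*b,20,73)]))-[205,170]+.4)*6)
print((proj(S,W(c,[(-20,-13,165),(7,13,150),(0,13,150)]))-[205,170]+.4)*6)
E
```

```text
t: 7.95
eef_pos: [544.0, -67.5, 138.7]
tcp_rot: [3.14, -0.002, 1.648]
ft_force: [-1.4, 12.9, 7.5]
opening: 0.009
grip_force: 6.5
t 7.95 clamp-frame TCP [ 12.7  -0.3 138.7] force clamp [13.   0.5  7.5] shift [-0.028 -0.004  0.028] turn 0.05167594911161473 open 0.01
0 [[403.3118933  315.60856018]
 [420.09950322 298.8365646 ]
 [337.31646853 269.56897535]]
0.01 [[417.31205184 301.62152517]
 [433.97416251 284.97370029]
 [351.38255492 255.92987856]]
0.02 [[431.20755851 287.73803253]
 [447.74500161 271.21357484]
 [365.34581777 242.39074001]]
[[280.54388816 293.21534566]
 [278.8031948  240.54646003]
 [267.97226058 250.81055506]]
```

View pics/sq1.png

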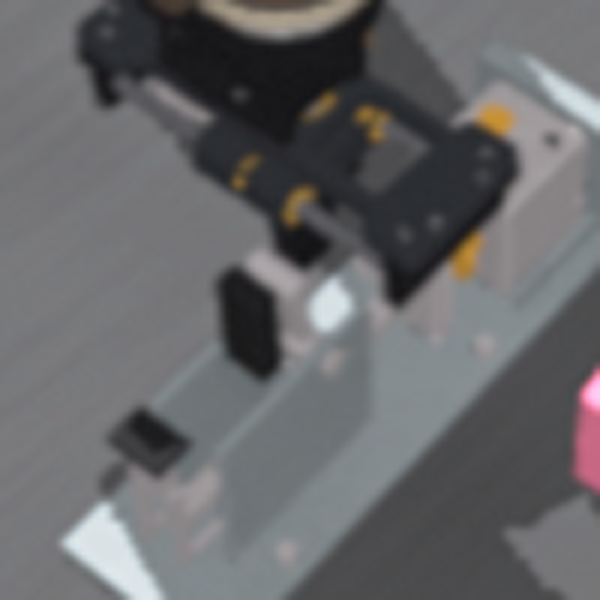

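```bash
python3 -m inch '[[[0.21,0,0],0,1],[[0.21,0,0],0,1],[[0,0,0],0,1],[[-0.1,0,0],0,1],[[-0.1,0,0],0,1],[[-0.08,0,0],0,1],[[-0.06,0,0],0,1],[[-0.05,0,0],0,1],[[0,0,0],0,1],[[0,0,0],0,1]]'
python3 - <<'E'
from h import *
where((13,0,138))
c=np.load("c.npy")
S=eyes.read_camera("scene")
cr=S["pixels"][170:270,205:305,::-1]
cv2.imwrite("pics/sq2.png",cv2.resize(cr,None,fx=6,fy=6,interpolation=cv2.INTER_CUBIC))
for k in ("jaw_face","bush_face"): print(k,[(round(d["score"],2),np.round(d["centre"],1)) for d in eyes.spot_point(k,S)][:4])
print([(b,proj(S,W(c,(68+b,0,45)))[0][::-1].round(1)) for b in (0,12,24,36,48)])
E
```

```text
t: 9.25
eef_pos: [544.0, -66.8, 138.5]
tcp_rot: [3.14, -0.001, 1.647]
ft_force: [0.1, 7.9, 8.3]
opening: 0.007
grip_force: 4.6
t 9.25 clamp-frame TCP [ 13.4  -0.3 138.5] force clamp [ 7.9 -0.7  8.3] shift [-0.007 -0.005  0.008] turn 0.048017429579522285 open 0.01
jaw_face [(0.67, array([213.4, 277.2])), (0.6, array([245.7, 258.6]))]
bush_face [(0.5, array([183.5, 355.4])), (0.39, array([247.4, 331.8]))]
[(0, array([219.8, 270.6])), (12, array([217.1, 273.3])), (24, array([214.4, 276. ])), (36, array([211.8, 278.7])), (48, array([209.1, 281.3]))]
```

View pics/sq2.png

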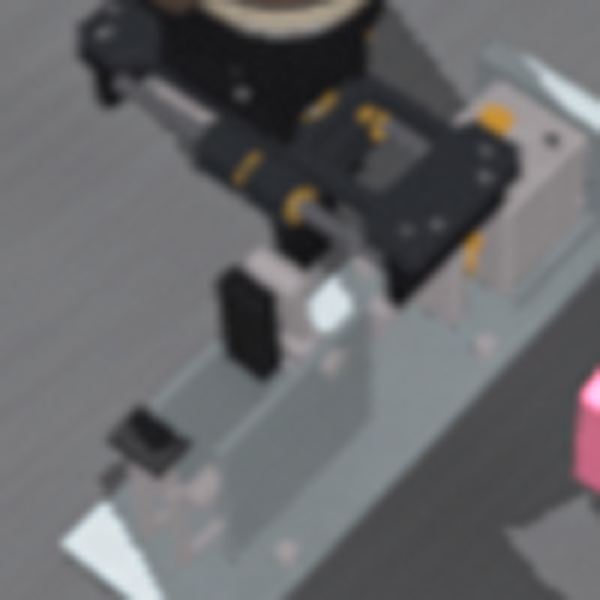

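```bash
python3 -m inch '[[[0.2,0,0],0,1],[[0.2,0,0],0,1],[[0,0,0],0,1],[[-0.1,0,0],0,1],[[-0.1,0,0],0,1],[[-0.08,0,0],0,1],[[-0.06,0,0],0,1],[[-0.04,0,0],0,1],[[-0.02,0,0],0,1],[[0,0,0],0,1]]'
python3 - <<'E'
from h import *
where((13,0,138))
c=np.load("c.npy")
S=eyes.read_camera("scene")
cr=S["pixels"][170:270,205:305,::-1]
cv2.imwrite("pics/sq3.png",cv2.resize(cr,None,fx=6,fy=6,interpolation=cv2.INTER_CUBIC))
for k in ("jaw_face","bush_face"): print(k,[(round(d["score"],2),np.round(d["centre"],1)) for d in eyes.spot_point(k,S)][:4])
E
```

```text
t: 10.65
eef_pos: [544.0, -66.3, 138.7]
tcp_rot: [3.14, -0.002, 1.647]
ft_force: [-0.8, 11.9, 11.6]
opening: 0.004
grip_force: 6.4
t 10.65 clamp-frame TCP [ 13.8  -0.4 138.7] force clamp [11.9 -0.1 11.6] shift [-0.014 -0.006  0.012] turn 0.04772935571412518 open 0.0
jaw_face [(0.74, array([240.7, 258. ])), (0.63, array([209.1, 278.3])), (0.49, array([132.8, 320.9])), (0.33, array([324.4, 144.1]))]
bush_face [(0.7, array([324.9, 142.3])), (0.63, array([182.5, 352.8])), (0.4, array([250.1, 328.8]))]
```

View pics/sq3.png

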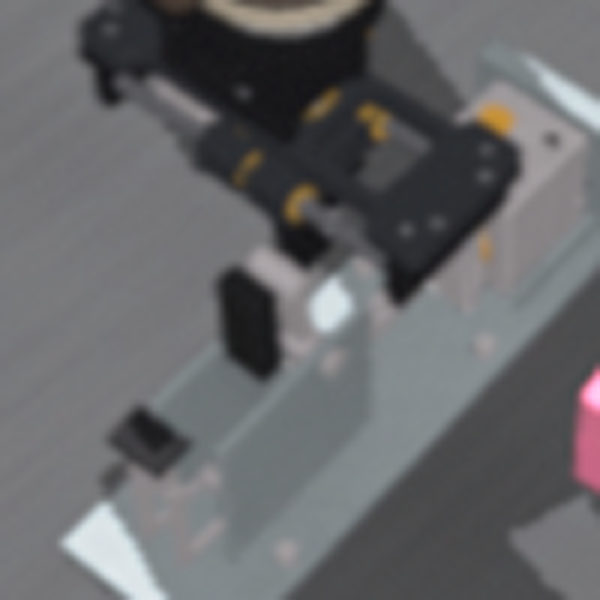

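```bash
python3 -m inch '[[[0.19,0,0],0,1],[[0.19,0,0],0,1],[[0,0,0],0,1],[[-0.08,0,0],0,1],[[-0.04,0,0],0,1],[[-0.03,0,0],0,1],[[-0.03,0,0],0,1],[[-0.02,0,0],0,1],[[0,0,0],0,1],[[0,0,0],0,1]]'
python3 -c "
from h import *
where((13,0,138))"
```

```text
t: 12.05
eef_pos: [542.9, -54.7, 139.0]
tcp_rot: [3.14, -0.003, 1.647]
ft_force: [-3.1, 18.1, 15.4]
opening: 0.006
grip_force: 9.2
t 12.05 clamp-frame TCP [ 2.55e+01 -1.00e-01  1.39e+02] force clamp [18.3  1.8 15.4] shift [-0.208 -0.003  0.015] turn 0.04741034732993512 open 0.01
```

```bash
python3 -m inch '[[[-0.01,0,0],0,1],[[0,0,0],0,1],[[-0.01,0,0],0,1],[[0,0,0],0,1],[[0,0,0],0,1],[[0,0,0],0,1],[[0,0,0],0,1],[[0,0,0],0,1],[[0,0,0],0,1],[[0,0,0],0,1]]'
python3 - <<'E'
from h import *
where((13,0,138))
c=np.load("c.npy")
S=eyes.read_camera("scene")
cr=S["pixels"][170:270,225:325,::-1]
cv2.imwrite("pics/sq4.png",cv2.resize(cr,None,fx=6,fy=6,interpolation=cv2.INTER_CUBIC))
a=cv2.imread("pics/sq3.png");b=cv2.imread("pics/sq4.png")
d=cv2.absdiff(a[:,120:],b[:,:480]).sum(2); ys,xs=np.where(d>60); print(len(xs))
# row profile across jaw/bush
for y in (250,262,275): print([int(v) for v in b[y,300:420:6].mean(1)],"|",[int(v) for v in a[y,420:540:6].mean(1)])
E
```

```text
t: 13.3
eef_pos: [543.0, -55.6, 139.1]
tcp_rot: [3.14, -0.003, 1.647]
ft_force: [-2.7, 19.7, 17.6]
opening: 0.007
grip_force: 10.5
t 13.3 clamp-frame TCP [ 24.6  -0.2 139.1] force clamp [19.9  1.3 17.6] shift [-0.193 -0.003  0.018] turn 0.04715117177223647 open 0.01
41672
[32, 36, 36, 32, 28, 39, 71, 107, 132, 140, 134, 126, 126, 132, 137, 138, 134, 132, 132, 133] | [47, 45, 41, 36, 30, 39, 72, 109, 132, 137, 134, 129, 128, 132, 137, 138, 134, 133, 133, 132]
[23, 23, 24, 38, 71, 106, 127, 136, 140, 140, 132, 126, 127, 132, 138, 139, 135, 132, 131, 129] | [43, 36, 29, 39, 71, 106, 129, 138, 141, 142, 138, 130, 128, 132, 138, 139, 135, 132, 130, 128]
[22, 42, 78, 112, 130, 136, 135, 135, 139, 139, 134, 130, 130, 133, 137, 137, 132, 129, 130, 130] | [27, 47, 80, 111, 129, 135, 136, 139, 141, 144, 140, 133, 131, 133, 138, 138, 132, 129, 130, 129]
```

```bash
python3 -m inch '[[[-0.01,0,0],0,1],[[0,0,0],0,1],[[-0.01,0,0],0,1],[[0,0,0],0,1],[[-0.01,0,0],0,1],[[0,0,0],0,1],[[0,0,0],0,1],[[0,0,0],0,1],[[0,0,0],0,1],[[0,0,0],0,1]]'
python3 - <<'E'
from h import *
where((13,0,138))
S=eyes.read_camera("scene")
b=cv2.resize(S["pixels"][170:270,225:325,::-1],None,fx=6,fy=6,interpolation=cv2.INTER_CUBIC)
cv2.imwrite("pics/sq5.png",b)
a=cv2.imread("pics/sq3.png");p=cv2.imread("pics/sq4.png")
# jaw/flange patch shift vs sq3
for n,im in (("sq4",p),("sq5",b)):
    tpl=a[215:300,455:490]
    r=cv2.matchTemplate(im[190:320,310:420],tpl,cv2.TM_CCOEFF_NORMED);_,m,_,l=cv2.minMaxLoc(r);print(n,m,l[0]+310-(455-120),l[1]+190-215)
E
```

```text
t: 14.6
eef_pos: [543.1, -56.7, 139.3]
tcp_rot: [3.14, -0.004, 1.647]
ft_force: [-2.9, 26.2, 19.6]
opening: 0.004
grip_force: 13.3
t 14.6 clamp-frame TCP [ 23.5  -0.2 139.3] force clamp [26.4  1.  19.6] shift [-0.176 -0.003  0.021] turn 0.04605370230967765 open 0.0
sq4 0.9965342879295349 2 -2
sq5 0.997052013874054 3 -3
```

```bash
python3 -m inch '[[[0.15,0,0],0,1],[[0.1,0,0],0,1],[[0,0,-0.35],0,1],[[0,0,-0.4],0,1],[[-0.4,0,0],0,1],[[-0.6,0,0],0,1],[[-0.6,0,0],0,1],[[-0.6,0,0],0,1],[[-0.1,0,0],0,1],[[0,0,0],0,1]]'
python3 - <<'E'
from h import *
where((-92,0,140))
c=np.load("c.npy")
S=eyes.read_camera("scene");T=eyes.read_camera("top")
u,v=(262,180)
im=cv2.resize(S["pixels"][v:v+50,u:u+55,::-1],None,fx=11,fy=11,interpolation=cv2.INTER_CUBIC)
def mk(P,col):
    q=(proj(S,W(c,P))[0]-[u,v]+.5)*11; cv2.drawMarker(im,tuple(int(a) for a in q),col,1,10,1)
for b in (36,42,48): mk((62+b,-20,73),(0,0,255)); mk((62+b,20,73),(0,0,255))
for y in (-28,28): mk((121,y,82),(255,0,0));
mk((121,-28,10),(255,0,0)); mk((181,-28,82),(255,0,0))
mk((116,-18,45),(0,255,0)); mk((116,0,63),(0,255,0))
cv2.imwrite("pics/fin.png",im); print(im.shape)
E
```

```text
t: 15.9
eef_pos: [552.3, -182.1, 182.6]
tcp_rot: [-3.141, -0.0, 1.647]
ft_force: [0.1, -0.5, -1.2]
opening: 0.003
grip_force: 0.0
t 15.9 clamp-frame TCP [-102.2   -0.3  182.6] force clamp [-0.6 -0.1 -1.2] shift [ 0.171 -0.003  0.709] turn 0.044556656901988845 open 0.0
(550, 605, 3)
```

View pics/fin.png

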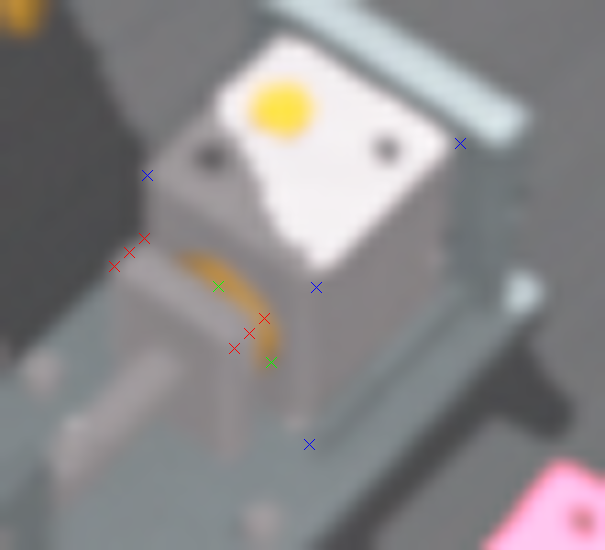

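```bash
python3 - <<'E'
from h import *
c=np.load("c.npy")
T=eyes.read_camera("top")
im=cv2.cvtColor(T["pixels"],cv2.COLOR_RGB2HSV)
old=cv2.cvtColor(cv2.imread("pics/top0.png"),cv2.COLOR_BGR2HSV)
for nm,I,rgb in (("new",im,T["pixels"]),("old",old,cv2.imread("pics/top0.png")[:,:,::-1])):
    print(nm)
    for r in range(203,217):
        print(r," ".join("%3d/%3d"%(int(rgb[r,k].max()),int(I[r,k,1])) for k in range(258,284)))
for P in [(121,0,82),(121,0,63),(116,0,63),(116,-18,45),(116,18,45),(110,0,73),(104,0,73),(62,0,73),(181,0,82),(181,0,90)]: print(P,proj(T,W(c,P))[0].round(1))
E
```

```text
new
203 242/  1 226/  2 178/  1 177/  3 159/  5 135/ 15 145/ 21 144/ 19 149/ 14 160/  6 166/  5 158/  6 147/ 16 149/ 22 151/ 24 151/ 24 150/ 22 149/ 22 149/ 22 150/ 22 151/ 24 152/ 23 151/ 24 151/ 22 151/ 22 151/ 22
204 243/  1 224/  1 180/  1 177/  3 157/  6 133/ 13 144/ 16 140/ 18 149/  7 167/  2 170/  2 158/  5 146/ 16 149/ 22 152/ 23 152/ 23 150/ 22 149/ 22 149/ 22 150/ 24 151/ 22 152/ 23 151/ 24 151/ 24 151/ 24 151/ 24
205 243/  1 224/  2 179/  3 173/  3 156/ 23 146/ 75 145/ 47 125/ 14 137/  4 167/  2 170/  3 155/  3 143/ 12 150/ 22 151/ 24 151/ 24 151/ 24 150/ 24 150/ 24 151/ 22 151/ 24 152/ 23 151/ 24 150/ 22 150/ 22 150/ 22
206 240/  1 216/  4 177/  3 171/  3 161/ 38 164/121 159/101 110/ 35 127/  6 167/  3 170/  2 156/  2 145/ 12 150/ 22 151/ 24 151/ 24 151/ 24 151/ 24 150/ 22 151/ 24 151/ 24 150/ 22 150/ 20 151/ 20 155/ 20 156/ 20
207 229/  1 185/  3 173/  3 171/  4 159/ 43 166/132 163/114 109/ 51 123/  4 166/  3 171/  3 159/  2 150/  8 154/ 17 155/ 18 156/ 18 156/ 18 154/ 17 155/ 16 155/ 15 156/ 15 155/ 15 156/ 11 160/ 11 169/ 12 171/  9
208 219/  2 179/  1 173/  1 171/  4 
[... 4415 characters left out ...]
/ 18
215 181/  1 212/  2 237/  1 242/  1 228/  1 172/  3 143/ 12 188/ 18 218/ 12 219/ 45 217/ 94 209/ 26 226/ 17 227/ 17 228/ 17 228/ 17 227/ 17 227/ 18 222/ 18 193/ 20 155/ 10 151/  2 149/  3 149/  9 191/ 17 224/ 18
216 235/  1 241/  1 242/  0 242/  1 229/  1 177/  3 146/ 17 192/ 21 222/ 17 214/ 12 200/ 25 213/ 11 227/ 17 227/ 17 227/ 17 227/ 17 227/ 17 227/ 17 226/ 18 222/ 20 197/ 17 165/ 11 165/ 11 171/ 15 200/ 19 224/ 18
(121, 0, 82) [262.4 208.7]
(121, 0, 63) [262.7 209.5]
(116, 0, 63) [264.3 209.4]
(116, -18, 45) [264.3 204.5]
(116, 18, 45) [264.8 215.7]
(110, 0, 73) [266.1 208.9]
(104, 0, 73) [268.  208.8]
(62, 0, 73) [281.4 208. ]
(181, 0, 82) [243.1 209.8]
(181, 0, 90) [242.9 209.4]
```

The flange is flush: in the top view it moved about 12 mm and now sits right at the block edge (row 206, cols 262–265). The jaw is held at about 48 mm. Next is the tab.

```bash
python3 -m inch '[[[0.17,0,0],0,1],[[0,0,0.25],0,1],[[0,0,0.25],0,1],[[0,0,0.2],0,1],[[0,0,0.1],0,1],[[0,0,0.1],0,1],[[0,0,0.05],0,1],[[0,0,0.05],0,1],[[0,0,0.03],0,1],[[0,0,0],0,1]]'
python3 -c "
from h import *
where((-92,0,118))"
```

```text
t: 17.3
eef_pos: [551.8, -171.7, 121.2]
tcp_rot: [3.141, 0.0, 1.648]
ft_force: [-0.2, -0.4, 2.5]
opening: 0.003
grip_force: 1.5
t 17.3 clamp-frame TCP [-91.9  -0.6 121.2] force clamp [-0.4  0.3  2.5] shift [-0.002 -0.01   0.053] turn 0.0557489990551403 open 0.0
```

```bash
python3 -m inch '[[[0,0,0.02],0,1],[[0,0,0.02],0,1],[[0,0,0.01],0,1],[[0,0,0],0,1],[[0,0,0],0,1],[[0,0,0],0,1],[[0,0,0],0,1],[[0,0,0],0,1],[[0,0,0],0,1],[[0,0,0],0,1]]'
python3 - <<'E'
from h import *
where((-92,0,118))
T=eyes.read_camera("top")["pixels"];c=np.load("c.npy")
for r in (207,209,211,213): print(" ".join("%3d"%T[r,k].max() for k in range(262,300)))
print(cv2.cvtColor(T,cv2.COLOR_RGB2HSV)[206,258:272,1])
E
```

```text
t: 18.55
eef_pos: [551.8, -171.7, 118.0]
tcp_rot: [3.141, 0.0, 1.648]
ft_force: [0.5, -0.5, 3.9]
opening: 0.002
grip_force: 1.9
t 18.55 clamp-frame TCP [-91.8  -0.5 118. ] force clamp [-0.6 -0.5  3.9] shift [-0.002 -0.009  0.   ] turn 0.05606158336659632 open 0.0
159 167 167 143 149 150 150 150 151 151 151 151 150 149 149 149 149 145 117 119 160 173 176 173 167 166 166 167 169 169 170 170 171 155 143 157 162 152
165 175 172 141 148 150 150 150 149 149 150 150 151 150 150 149 151 146 116 102 148 175 182 181 177 177 176 176 177 176 176 174 171 162 154 147 137 126
171 181 177 146 147 148 149 149 149 148 148 149 148 148 149 149 149 147 122  99 141 174 175 156 140 147 146 143 139 140 141 130 123 130 138 134 129 129
160 157 160 142 145 147 147 147 147 149 149 150 148 147 147 147 147 146 120  89 135 172 173 156 143 148 149 149 148 146 126 101  96  93  88  86  87  95
[  4   1   1   3  39 121  94  17  21  22  22  24  24  23]
```

```bash
python3 -m inch '[[[0,0,0],0,1],[[0,0,0],0,1],[[0,0,0],0,1],[[0,0,0],0,1],[[0,0,-0.1],0,1],[[0,0,-0.2],0,1],[[0,0,-0.3],0,1],[[0,0,-0.4],0,1],[[0,0,-0.4],0,1],[[0,0,0],0,1]]'
python3 - <<'E'
from h import *
where((-92,0,118))
p=eyes.read_camera("top");T=p["pixels"]
for r in (207,209,211,213): print(" ".join("%3d"%T[r,k].max() for k in range(262,300)))
o=cv2.imread("pics/top0.png")[:,:,::-1]
print(cv2.cvtColor(T,cv2.COLOR_RGB2HSV)[206,258:272,1])
print([round(float(d["score"]),2) for d in eyes.spot_point("tab_top",p)])
E
```

```text
t: 19.85
eef_pos: [552.1, -171.7, 203.8]
tcp_rot: [3.139, 0.001, 1.648]
ft_force: [-0.5, -0.8, -1.3]
opening: 0.006
grip_force: 0.0
t 19.85 clamp-frame TCP [-91.9  -0.8 203.8] force clamp [-0.7  0.6 -1.3] shift [-1.00e-03 -1.70e-02  1.43e+00] turn 0.05711582118777869 open 0.01
157 166 165 142 148 149 148 148 149 150 150 150 149 148 148 148 147 144 115 118 158 171 175 172 165 164 164 165 167 168 168 169 169 154 142 155 160 151
163 174 171 139 147 148 148 148 147 148 148 148 148 148 149 149 148 145 115 100 146 174 181 180 175 175 175 175 175 175 175 173 170 161 152 146 135 125
169 180 176 145 145 147 148 148 148 147 147 147 147 147 147 148 148 146 121  98 140 172 174 154 139 145 146 141 137 139 139 130 121 129 137 133 127 127
158 156 159 141 144 146 146 146 147 147 147 148 148 146 146 146 146 145 120  88 133 171 171 155 141 147 148 149 147 145 126  99  90  87  85  84  85  92
[  1   1   1   4  40 120  93  18  22  22  24  22  24  24]
[]
```

```bash
python3 -c "
from cell import env
print(env.job_done())"
```

```text
the job is handed in; nothing more can be done
None
```

I handed the job in at about 20 s: in the top view the bush flange sits at the block face to within about 1–2 mm and the jaw is fully back. The highest trigger reading was 26 N (roughly 20 N at the jaw). The robot is clear of the clamp, and I didn't re-check the bystanders at the end.

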